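# Push a photometer's cell changer to its third click and take the reading

### The arm

A 6-joint arm with a two-finger parallel gripper is mounted at the origin on the work surface. World frame = base frame: x ahead of the robot, y to its left, z up, the work surface at z = 0. Lengths are in m, angles in rad, forces in N, time in s.
With the tool pointing down it reaches from about 0.425 to 0.95 m from the base axis. Payload 3.5 kg.
Tool frame: the origin (TCP) lies midway between the tips of the shut fingers; the grasp point (between the pads) lies 19 mm behind it; z points along the fingers, y is the line along which they close (so a half turn about z gives the same grasp; the last joint's range is limited). The gripper opens to 85 mm and grips with 20 to 120 N. Pads are 22 mm wide; open, the fingers measure 114 mm over their backs; the gripper's body (76 mm by 85 mm) begins 54 mm behind the grasp point. The pads swing forward as they close: fully open they stand 13 mm farther back than shut.
Start: joints at [1.164, 0.286, 1.577, -0, 1.279, -0.15], TCP at [0.171, 0.653, 0.231] pointing down, gripper open.
Joint ranges: [-2.77, 2.77], [-0.9, 2.22], [0.21, 2.48], [-1.53, 4.67], [0.24, 2.81], [-2.84, 2.84]. Speed limits (rad/s): [2.79, 2.79, 3.14, 3.14, 3.14, 3.14].

### API

Orientations are given as a unit quaternion [x, y, z, w].
In Python, from plant import get_state, read_camera, ctrl gives the robot as it stands.
- The arm moves only by the shell command python3 -m crank 'ROWS' [FORCE]. ROWS is JSON, a list of rows, each a list of 3 entries, a list of its own where there are three numbers: the shift along the tool's x, y, z in mm, then the turn about the tool's z in degrees, then the closure in counts, from 0 (fully open) to 255 (shut). In form: [[[tx, ty, tz], yaw, claw], ...]. A call has 1 to 10 rows; each row is the pose to reach, as a shift and turn from the pose commanded when the call began, along the tool's axes at that moment; what a row does not reach only later rows make up. A row lasts 1/10 s, in which the tool goes at most 50 mm and 8.59 degrees, less where a joint would pass 70% of its speed; a pose out of reach is approached as far as the arm can. A call with a gripper value outside its range is refused whole. The fingers move at their own pace and stop on an object; FORCE is the grip in N (left out, the last holds). Time passes only in rows, so rows that repeat a pose let the fingers close. It gives the time, the measured TCP pose, the force, the opening and the grip force at its end, in the units of the state.
- get_state(): the state, without advancing time (a new reading comes with each control period).
- read_camera(name): name is "scene" or "top"; returns a dict with "frame" (420x560x3 uint8, blue, green, red), "range_z" (420x560 float32, m along the optical axis (not along the pixel's ray), 0 where there is no reading), "vfov" (degrees; the focal length in pixels is half the picture's height over the tangent of half this angle, whatever the lens; pixels are square), "cx", "cy" (the principal point, pixels), "origin" and "orientation" of the camera in the world. Camera axes: x right, y down, z forward; pixel columns grow to the right and rows downward; lengths in m; the calibration is good to about 2 mm. A picture is of the moment at which its call begins.
- ctrl.sign_off(): hands the job in; it is judged then, once.
The state is a dict: "time": time; "qpos": joint angles; "dq": joint speeds; "joint_efforts": joint torques, N m; "eef_pos": TCP position; "tcp_rot": TCP orientation; "contact_force": force on the tool from outside, world axes, zero at the start; "wrist_torque": the same for the moment, N m; "opening": opening from 0.0 (shut) to 1.0 (fully open); "finger_force": force on a finger pad.
Only numpy, scipy, OpenCV 4.12 (cv2) and the standard library are available. Lean on these libraries where they do the work, as an engineer would, in place of code of your own. Each camera call takes 0.05 s, during which the arm holds its last target. There are 200 camera calls.

### The job

Push the photometer's cell-changer rod in with a fingertip, gently, from its parked (fully out) position until it has dropped into its third click, without overrunning it; the lid stays shut, so count the clicks by feel. Then, with the rod left there, press the green read key right down and let it go. Do not pinch or force the rod, keep off the blue zero key, leave the lid shut, and leave the other things on the bench where they stand.

Things in the scene. Friction and masses are not known exactly. Their poses are not given: they have to be found in the camera images.
- photometer: White and grey bench photometer, fixed, 300 mm deep, 420 wide, 135 high. Origin: centre of its underside, on the bench; x points from its front to its back, y to its left, z up. Its front (x = -150 mm) faces roughly towards the robot. Front left: low key panel, 75 mm high. Front right (y -50 to -210 mm): cell compartment, 132 mm high with its lid; the changer rod sticks out of its front wall along -x.
- rod_knob (a point): Centre of the flat front face of the black round knob (28 mm diameter, 18 long) on the steel changer rod (8 mm diameter). In the photometer's frame y = -130 mm, z = 85 mm; parked, x = -260 mm. The rod slides only along the photometer's x, in is +x. Knob face at x = -244, -228, -212 and -196 mm in the first to fourth click (the fourth is the end stop). Nothing stands beside or below it within 50 mm.
- rod_mouth (a point): Point on the rod's axis in the compartment's front wall, at x = -150, y = -130, z = 85 mm in the photometer's frame (fixed). Feel of the rod: click stops every 16 mm. To leave a stop takes about 5 N at once, fading to nothing about 8 to 10 mm on; from there a spring pulls the rod on by itself into the next stop, ahead of the finger, and holds it there.
- read_key (a joint): The green round read key on the key panel, travel in m: 0 up, 0.005 right down (about 4 N; springs back up).
- read_key_top (a point): Centre of the top of the green read key (24 mm diameter, in a grey collar of 40 mm diameter, the key's top 5 mm above the collar and about 92 mm above the bench). In the photometer's frame at x = -105 mm, y = 115 mm. Pressed straight down.
- zero_key (a joint): The blue round zero key, same make as the read key, 80 mm to its right at y = 35 mm in the photometer's frame; travel in m: 0 up, 0.005 right down. To be left alone.
- lid_edge (a point): Middle of the top front edge of the grey lid of the cell compartment, which is hinged at its back. Shut (as it starts): x = -151, y = -130, z = 132.5 mm in the photometer's frame; it rises as the lid opens.
- reagent: Amber bottle with white cap, 48 mm diameter, 95 mm high; origin under its centre. Stands in front of the photometer, 80 mm or more from the rod. Leave it.
- cuvette_stand: White stand 55 x 110 x 28 mm with three filled cuvettes, 53 mm high in all; origin under its centre. In front of the photometer, 80 mm or more from the rod. Leave it.
- tube_rack: White rack 76 x 210 mm of red-capped tubes, 100 mm high; origin under its centre. Leave it.
- tip_box: Yellow box of pipette tips, 87 x 124 x 59 mm; origin under its centre. Leave it.
- pipette: White pipette lying on the bench, 245 mm long, 28 mm high, along its x axis; origin under the middle of its grip. Leave it.
- waste_tub: Yellow open waste tub, 150 mm diameter, 148 mm high; origin under its centre. Leave it.

How it is judged:
By the outcome, as a careful person would: the job done as asked, in the order asked, and still so for the second after the job is handed in, with the robot touching nothing.
It also fails if it takes over 64 s, if anything falls off the work surface, if the arm or the gripper's body presses on something with over 40 N, if the wrist force passes 120 N, or if a joint passes its speed limit or range.

## Working session

There is one attempt and no reset: what is moved stays moved. The work goes in short steps, Python scripts to look and compute and a shell command to move; the robot and the scene stay as the last step left them, time stands still between calls to the robot, and variables do not carry over. Pictures are saved under pics/ and viewed, at most 10 in all, crops included, and the job is handed in when it is done.

```bash
mkdir -p pics; python3 - <<'E'
from plant import get_state, read_camera
import cv2,numpy as np,pickle
s=get_state();print({k:np.round(v,3) for k,v in s.items()})
for n in("scene","top"):
    c=read_camera(n);cv2.imwrite(f"pics/{n}0.png",c["frame"]);pickle.dump(c,open(n+"0.pkl","wb"))
    print(n,c["vfov"],c["cx"],c["cy"],c["origin"],c["orientation"])
E
```

```text
{'time': np.float64(0.0), 'qpos': array([ 1.164,  0.287,  1.578,  0.   ,  1.279, -0.15 ]), 'dq': array([-0.002, -0.001,  0.002, -0.001, -0.   ,  0.001]), 'joint_efforts': array([-1.0000e-03, -4.0598e+01, -2.9262e+01, -0.0000e+00,  6.0000e-03,
        0.0000e+00]), 'eef_pos': array([0.171, 0.652, 0.23 ]), 'tcp_rot': array([ 0.128,  0.992, -0.001, -0.   ]), 'contact_force': array([0.318, 0.31 , 0.415]), 'wrist_torque': array([-0.011, -0.017,  0.046]), 'finger_force': np.float64(0.0), 'opening': np.float64(1.003)}
scene 50.54433277267775 280.58032873493977 211.14381792692876 [0.95072836 0.62144497 1.15922971] [ 0.28921761  0.90764351 -0.29191995 -0.08555221]
top 55.34588821233437 281.75590951938744 207.8292343347978 [0.30801579 0.01339523 1.30862488] [-0.68347316  0.72289084 -0.0753353   0.06795493]
```

View pics/scene0.png

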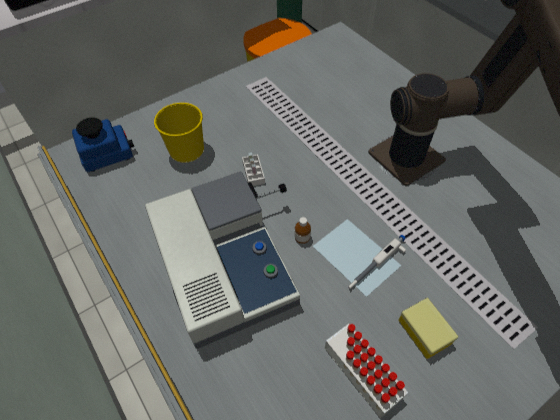

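View pics/top0.png

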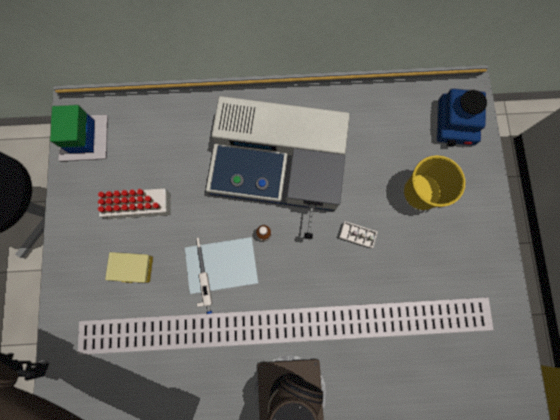

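The scene view shows the knob at about (282,188), the green key at (270,270), the blue key at (259,247) and the lid at about (225,203). In the top view the knob is at about (308,236), green at (237,180) and blue at (262,183).

```bash
cat > h.py <<'E'
import cv2,numpy as np
from scipy.spatial.transform import Rotation as R
def cloud(c):
    d=c["range_z"];h,w=d.shape;f=h/2/np.tan(np.radians(c["vfov"]/2))
    v,u=np.mgrid[:h,:w]
    P=np.dstack([(u-c["cx"])/f*d,(v-c["cy"])/f*d,d])
    return P@R.from_quat(c["orientation"]).as_matrix().T+c["origin"]
E
python3 - <<'E'
import pickle,numpy as np,cv2
from h import *
win={"scene":dict(g=(270,270),b=(259,247),k=(282,188)),"top":dict(g=(237,180),b=(262,183),k=(308,236))}
for n in win:
    c=pickle.load(open(n+"0.pkl","rb"));P=cloud(c);F=c["frame"].astype(int)
    B,G,Rr=F[...,0],F[...,1],F[...,2]
    M=dict(g=(G>B+30)&(G>Rr+40),b=(B>Rr+80)&(B>G+30),k=F.max(2)<45)
    out={}
    for k,(u,v) in win[n].items():
        m=np.zeros_like(B,bool);m[v-9:v+10,u-9:u+10]=1;m&=M[k]&(P[...,2]>.06)
        p=P[m];out[k]=np.median(p,0);print(n,k,m.sum(),np.round(p.mean(0),4),np.round(np.median(p,0),4),np.round(p.min(0),3),np.round(p.max(0),3))
    # lid+body top edges: points with z 0.12-0.145 near instrument
    q=P.reshape(-1,3);s=(q[:,2]>.122)&(q[:,2]<.145)&(np.linalg.norm(q[:,:2]-out["b"][:2],axis=1)<.35)&(q[:,0]>out["b"][0]-.15)
    print("rect",cv2.minAreaRect((q[s,:2]*1000).astype(np.float32)),np.degrees(np.arctan2(*(out["g"]-out["b"])[[1,0]])))
E
```

```text
scene g 55 [0.6588 0.1324 0.0948] [0.659  0.1328 0.095 ] [0.647 0.117 0.086] [0.67  0.144 0.099]
scene b 41 [0.6441 0.0542 0.0953] [0.6444 0.0546 0.0954] [0.634 0.044 0.091] [0.655 0.063 0.1  ]
scene k 46 [ 0.4724 -0.0758  0.0934] [ 0.4728 -0.0758  0.0951] [ 0.463 -0.088  0.081] [ 0.48  -0.067  0.101]
rect ((735.9231567382812, -0.2415618896484375), (424.4065856933594, 310.2291259765625), 78.77670288085938) 79.37296952005207
top g 39 [0.6575 0.1299 0.095 ] [0.6572 0.1288 0.0951] [0.647 0.119 0.088] [0.668 0.138 0.102]
top b 29 [0.6418 0.0516 0.0959] [0.6425 0.051  0.0962] [0.633 0.044 0.091] [0.65  0.06  0.102]
top k 34 [ 0.4668 -0.0811  0.0964] [ 0.4665 -0.0814  0.0968] [ 0.459 -0.091  0.089] [ 0.475 -0.069  0.102]
rect ((733.8123779296875, -0.866058349609375), (420.89776611328125, 310.7773742675781), 79.16495513916016) 79.3293817863659
```

```bash
python3 -m crank '[[[-330,-278,0],-3.7,255],[[-330,-278,0],-3.7,255],[[-330,-278,0],-3.7,255],[[-330,-278,0],-3.7,255],[[-330,-278,0],-3.7,255],[[-330,-278,0],-3.7,255],[[-330,-278,0],-3.7,255],[[-330,-278,0],-3.7,255],[[-330,-278,0],-3.7,255],[[-330,-278,0],-3.7,255]]' 20
cat > w.py <<'E'
import sys,numpy as np
from plant import get_state
from scipy.spatial.transform import Rotation as R
O=np.array([.738,-.0015,0]);a=np.radians(-11)
X=R.from_euler('z',a).as_matrix()
s=get_state();p=np.array(s["eef_pos"]);T=R.from_quat(s["tcp_rot"]).as_matrix()
L=(p-O)@X*1000
print("local mm",L.round(1),"tool x,y yaw",np.degrees(np.arctan2(T[1,0],T[0,0])).round(2),"z",T[:,2].round(3),"F local",(np.array(s["contact_force"])@X).round(2),"t",s["time"],"open",s["opening"])
if len(sys.argv)>1: print("delta tool",((X@(np.array(eval(sys.argv[1]))-L))@T).round(1))
E
python3 w.py "[-291,-130,230]"
```

```text
time: 1.1
eef_pos: [0.4217, 0.2972, 0.231]
tcp_rot: [0.099, 0.995, -0.001, 0.0]
contact_force: [-1.1, 0.2, -0.5]
opening: -0.001
finger_force: 0.0
local mm [-367.5  232.9  231. ] tool x,y yaw 168.68 z [ 0.    -0.001 -1.   ] F local [-1.1  -0.01 -0.46] t 1.1 open -0.0010627013752921685
delta tool [ -78.5 -362.5    1.4]
```

```bash
python3 -m crank '[[[-78,-362,0],-0.3,255],[[-78,-362,0],-0.3,255],[[-78,-362,0],-0.3,255],[[-78,-362,0],-0.3,255],[[-78,-362,0],-0.3,255],[[-78,-362,0],-0.3,255],[[-78,-362,0],-0.3,255],[[-78,-362,0],-0.3,255],[[-78,-362,0],-0.3,255],[[-78,-362,0],-0.3,255]]' 
python3 w.py "[-291,-130,76]"; python3 - <<'E'
from plant import read_camera
import cv2
from h import *
c=read_camera("scene");cv2.imwrite("pics/s1.png",cv2.resize(c["frame"][130:250,200:360],(800,600),interpolation=cv2.INTER_CUBIC))
E
```

```text
time: 2.1
eef_pos: [0.4272, -0.0694, 0.231]
tcp_rot: [0.094, 0.996, 0.001, -0.0]
contact_force: [-0.2, -0.4, -0.6]
opening: 0.002
finger_force: 0.0
local mm [-292.1 -125.9  231. ] tool x,y yaw 169.26 z [-0.001  0.001 -1.   ] F local [-0.14 -0.41 -0.6 ] t 2.1 open 0.0023808384500513843
delta tool [ -1.3  -4.2 154.9]
```

View pics/s1.png

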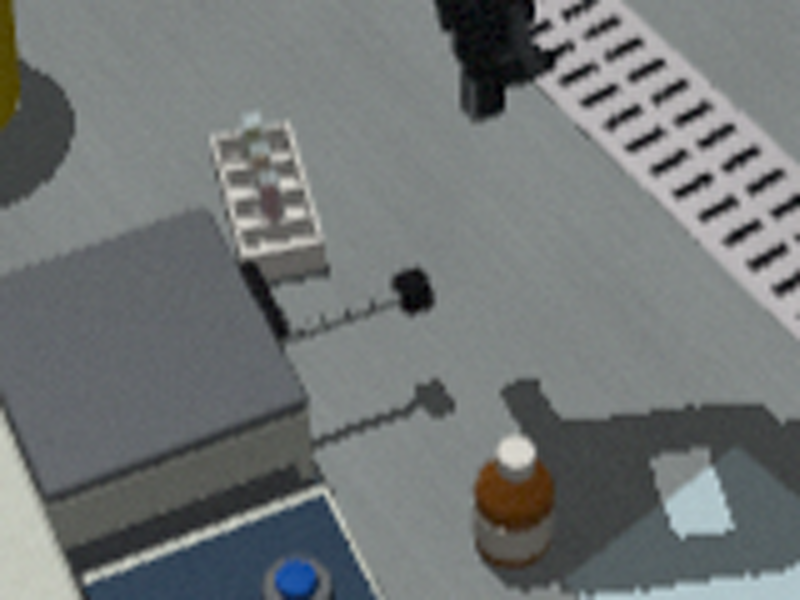

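The crop shows the closed fingers at (480,100), clear of the knob at (412,290) and in front of it. The reagent bottle and stand are well to the side. Next I descend.

```bash
python3 -m crank '[[[0,0,40],0,255],[[0,0,80],0,255],[[0,0,120],0,255],[[0,0,145],0,255],[[0,0,155],0,255],[[0,0,155],0,255],[[0,0,155],0,255]]' 
python3 w.py "[-271,-130,76]"
```

```text
time: 2.85
eef_pos: [0.4285, -0.0698, 0.0776]
tcp_rot: [0.093, 0.996, -0.0, 0.001]
contact_force: [0.9, 0.2, 0.5]
opening: 0.005
finger_force: 0.0
local mm [-290.8 -126.1   77.6] tool x,y yaw 169.36 z [ 0.002 -0.001 -1.   ] F local [0.84 0.33 0.52] t 2.85 open 0.005235818540346993
delta tool [-19.8  -4.1   1.7]
```

```bash
python3 -m crank '[[[-5,-4,0],0,255],[[-10,-4,0],0,255],[[-13,-4,0],0,255],[[-13,-4,0],0,255]]' >/dev/null; python3 w.py
for i in 1 2 3 4; do :; done
python3 -m crank '[[[-2,0,0],0,255],[[-2,0,0],0,255]]' >/dev/null; python3 w.py
python3 -m crank '[[[-2,0,0],0,255],[[-2,0,0],0,255]]' >/dev/null; python3 w.py
python3 -m crank '[[[-2,0,0],0,255],[[-2,0,0],0,255]]' >/dev/null; python3 w.py
```

```text
local mm [-277.8 -130.8   77. ] tool x,y yaw 169.27 z [ 0.001 -0.001 -1.   ] F local [-0.57 -0.69  0.22] t 3.25 open -0.004076538394556241
local mm [-276.7 -130.5   76.3] tool x,y yaw 169.28 z [-0.  0. -1.] F local [-0.23 -0.22 -0.16] t 3.45 open 0.0009135629226081852
local mm [-274.7 -130.5   76.3] tool x,y yaw 169.28 z [ 0. -0. -1.] F local [0.26 0.33 0.19] t 3.65 open 0.0034184774419757456
local mm [-272.6 -130.5   76.4] tool x,y yaw 169.29 z [ 0. -0. -1.] F local [-1.24 -0.48  0.5 ] t 3.85 open -0.00012979132023131708
```

```bash

python3 -m crank '[[[-1,0,0],0,255],[[-1,0,0],0,255]]' >/dev/null; python3 w.py
python3 -m crank '[[[-1,0,0],0,255],[[-1,0,0],0,255]]' >/dev/null; python3 w.py
python3 -m crank '[[[-1,0,0],0,255],[[-1,0,0],0,255]]' >/dev/null; python3 w.py
python3 -m crank '[[[-1,0,0],0,255],[[-1,0,0],0,255]]' >/dev/null; python3 w.py
python3 -m crank '[[[-1,0,0],0,255],[[-1,0,0],0,255]]' >/dev/null; python3 w.py
python3 -m crank '[[[-1,0,0],0,255],[[-1,0,0],0,255]]' >/dev/null; python3 w.py
```

```text
local mm [-271.7 -130.5   76.3] tool x,y yaw 169.29 z [ 0. -0. -1.] F local [-0.24 -0.4   0.92] t 4.05 open -0.001283767608091488
local mm [-270.7 -130.5   76.4] tool x,y yaw 169.29 z [ 0. -0. -1.] F local [-0.38 -0.19 -0.13] t 4.25 open -0.0007352075367901281
local mm [-269.7 -130.5   76.4] tool x,y yaw 169.29 z [ 0. -0. -1.] F local [ 0.37 -0.85  0.63] t 4.45 open 0.001041502923199003
local mm [-269.2 -130.4   76.2] tool x,y yaw 169.29 z [-0.001  0.    -1.   ] F local [-1.3   0.18  1.75] t 4.65 open -0.005255614039964929
local mm [-268.8 -130.4   76.1] tool x,y yaw 169.3 z [-0.003  0.001 -1.   ] F local [-4.78 -1.11  2.78] t 4.85 open 0.0005733109502640535
local mm [-267.3 -130.4   76.1] tool x,y yaw 169.29 z [-0.001  0.    -1.   ] F local [-2.95 -0.38  0.99] t 5.05 open -0.0004297049031403466
```

```bash

python3 -m crank '[[[-2,0,0],0,255],[[-2,0,0],0,255]]' >/dev/null; python3 w.py
python3 -m crank '[[[-2,0,0],0,255],[[-2,0,0],0,255]]' >/dev/null; python3 w.py
python3 -m crank '[[[-1,0,0],0,255],[[-1,0,0],0,255]]' >/dev/null; python3 w.py
python3 -m crank '[[[-1,0,0],0,255],[[-1,0,0],0,255]]' >/dev/null; python3 w.py
python3 -m crank '[[[-1,0,0],0,255],[[-1,0,0],0,255]]' >/dev/null; python3 w.py
python3 -m crank '[[[-1,0,0],0,255],[[-1,0,0],0,255]]' >/dev/null; python3 w.py
python3 -m crank '[[[-1,0,0],0,255],[[-1,0,0],0,255]]' >/dev/null; python3 w.py
```

```text
local mm [-264.6 -130.4   76.1] tool x,y yaw 169.27 z [ 0.001  0.    -1.   ] F local [-0.82  0.33 -1.3 ] t 5.25 open 0.002744327716297481
local mm [-262.  -130.5   76.4] tool x,y yaw 169.28 z [ 0.002 -0.    -1.   ] F local [-0.25 -0.92  1.11] t 5.45 open 0.0013258618636252928
local mm [-261.  -130.5   76.7] tool x,y yaw 169.28 z [ 0.002 -0.001 -1.   ] F local [-0.34  0.42  0.28] t 5.65 open -0.0005223174332144531
local mm [-260.2 -130.5   76.6] tool x,y yaw 169.28 z [ 0.001 -0.    -1.   ] F local [ 0.38 -0.65  0.15] t 5.85 open -0.0023977198564492964
local mm [-259.5 -130.5   76.5] tool x,y yaw 169.28 z [ 0.001 -0.    -1.   ] F local [ 0.03 -0.73 -0.03] t 6.05 open 0.003026005580960663
local mm [-258.6 -130.4   76.4] tool x,y yaw 169.29 z [ 0. -0. -1.] F local [ 0.67 -0.32 -0.11] t 6.25 open 0.0015444745571284951
local mm [-257.7 -130.4   76.3] tool x,y yaw 169.29 z [ 0. -0. -1.] F local [0.56 0.64 0.42] t 6.45 open -0.0030834870091034374
```

```bash

python3 -m crank '[[[-2,0,0],0,255],[[-2,0,0],0,255]]' >/dev/null; python3 w.py
python3 -m crank '[[[-1,0,0],0,255],[[-1,0,0],0,255]]' >/dev/null; python3 w.py
python3 -m crank '[[[-1,0,0],0,255],[[-1,0,0],0,255]]' >/dev/null; python3 w.py
python3 -m crank '[[[-1,0,0],0,255],[[-1,0,0],0,255]]' >/dev/null; python3 w.py
python3 -m crank '[[[-1,0,0],0,255],[[-1,0,0],0,255]]' >/dev/null; python3 w.py
python3 -m crank '[[[-1,0,0],0,255],[[-1,0,0],0,255]]' >/dev/null; python3 w.py

```

```text
local mm [-255.5 -130.5   76.4] tool x,y yaw 169.29 z [ 0. -0. -1.] F local [ 0.24 -0.42 -0.18] t 6.65 open -0.00046160959557318683
local mm [-254.7 -130.4   76.3] tool x,y yaw 169.29 z [ 0. -0. -1.] F local [ 0.09  0.59 -0.63] t 6.85 open -0.001592070223281689
local mm [-253.7 -130.4   76.4] tool x,y yaw 169.29 z [ 0. -0. -1.] F local [ 0.24 -0.59 -0.63] t 7.05 open 0.004064400556361567
local mm [-253.2 -130.4   76.2] tool x,y yaw 169.29 z [-0.001  0.    -1.   ] F local [-1.34 -0.1   1.3 ] t 7.25 open -0.0029425184510858187
local mm [-252.8 -130.4   76.1] tool x,y yaw 169.3 z [-0.003  0.001 -1.   ] F local [-5.94 -0.41  3.17] t 7.45 open -0.0022573519291774376
local mm [-251.2 -130.3   76.1] tool x,y yaw 169.29 z [-0.001  0.    -1.   ] F local [-3.59  0.16  1.21] t 7.65 open -0.0022088668396438665
```

The first click is confirmed: contact came back exactly 16 mm further on. I repeat the same steps for the second.

```bash

python3 -m crank '[[[-2,0,0],0,255],[[-2,0,0],0,255]]' >/dev/null; python3 w.py
python3 -m crank '[[[-2,0,0],0,255],[[-2,0,0],0,255]]' >/dev/null; python3 w.py
python3 -m crank '[[[-1,0,0],0,255],[[-2,0,0],0,255],[[-3,0,0],0,255],[[-4,0,0],0,255],[[-5,0,0],0,255],[[-5,0,0],0,255]]' >/dev/null; python3 w.py
python3 -m crank '[[[-2,0,0],0,255],[[-2,0,0],0,255]]' >/dev/null; python3 w.py
python3 -m crank '[[[-1,0,0],0,255],[[-1,0,0],0,255]]' >/dev/null; python3 w.py
python3 -m crank '[[[-1,0,0],0,255],[[-1,0,0],0,255]]' >/dev/null; python3 w.py
python3 -m crank '[[[-1,0,0],0,255],[[-1,0,0],0,255]]' >/dev/null; python3 w.py
```

```text
local mm [-248.5 -130.3   76.1] tool x,y yaw 169.27 z [ 0.001  0.    -1.   ] F local [-1.68 -0.64  0.59] t 7.85 open -0.0006605644150516959
local mm [-246.  -130.4   76.4] tool x,y yaw 169.28 z [ 0.002 -0.    -1.   ] F local [-0.8   0.87  0.49] t 8.05 open -0.0030684966233615785
local mm [-241.4 -130.4   76.5] tool x,y yaw 169.28 z [ 0.001 -0.    -1.   ] F local [ 0.25 -0.19 -0.28] t 8.65 open -0.0034542090731867077
local mm [-239.5 -130.4   76.4] tool x,y yaw 169.29 z [ 0. -0. -1.] F local [ 0.27 -0.34  0.77] t 8.85 open 0.00027977364702170946
local mm [-238.7 -130.3   76.4] tool x,y yaw 169.29 z [ 0. -0. -1.] F local [-0.29  0.24  0.35] t 9.05 open -0.0021096520793433956
local mm [-237.7 -130.3   76.4] tool x,y yaw 169.29 z [ 0. -0. -1.] F local [0.48 0.31 0.25] t 9.25 open 0.0017803980739664348
local mm [-237.1 -130.3   76.3] tool x,y yaw 169.29 z [-0.001  0.    -1.   ] F local [-1.35 -0.66  0.48] t 9.45 open -0.0009998377518606212
```

Second click felt, with contact at -237.2. For the third I go through the hill and stop once the rod has run ahead.

```bash

python3 -m crank '[[[-1,0,0],0,255],[[-1,0,0],0,255]]' >/dev/null; python3 w.py
python3 -m crank '[[[-1,0,0],0,255],[[-1,0,0],0,255]]' >/dev/null; python3 w.py
python3 -m crank '[[[-2,0,0],0,255],[[-2,0,0],0,255]]' >/dev/null; python3 w.py
python3 -m crank '[[[-2,0,0],0,255],[[-2,0,0],0,255]]' >/dev/null; python3 w.py
python3 -m crank '[[[-1,0,0],0,255],[[-2,0,0],0,255],[[-3,0,0],0,255],[[-4,0,0],0,255],[[-4,0,0],0,255]]' >/dev/null; python3 w.py
```

```text
local mm [-236.8 -130.3   76.1] tool x,y yaw 169.3 z [-0.003  0.001 -1.   ] F local [-4.86 -0.9   3.94] t 9.65 open -0.0002582241983081494
local mm [-235.3 -130.2   76.1] tool x,y yaw 169.29 z [-0.001  0.    -1.   ] F local [-3.42  0.27  1.38] t 9.85 open -0.00019907832166781984
local mm [-232.5 -130.3   76.1] tool x,y yaw 169.27 z [ 0.001 -0.    -1.   ] F local [-0.59  0.94  0.04] t 10.05 open -0.00013384270274963665
local mm [-230.  -130.3   76.4] tool x,y yaw 169.28 z [ 0.002 -0.    -1.   ] F local [-0.21  0.21  0.02] t 10.25 open -0.001500840123812403
local mm [-226.3 -130.3   76.6] tool x,y yaw 169.29 z [ 0.001 -0.    -1.   ] F local [ 0.09 -0.12 -0.05] t 10.75 open 0.005955665186765457
```

```bash

python3 -m crank '[[[-2,0,0],0,255],[[-2,0,0],0,255]]' >/dev/null; python3 w.py
python3 -m crank '[[[-1,0,0],0,255],[[-2,0,0],0,255],[[-2,0,0],0,255]]' >/dev/null; python3 w.py
python3 -m crank '[[[-1,0,0],0,255],[[-1,0,0],0,255]]' >/dev/null; python3 w.py
```

```text
local mm [-224.5 -130.3   76.5] tool x,y yaw 169.29 z [ 0. -0. -1.] F local [-0.25 -0.44  0.17] t 10.95 open 0.001305405093989565
local mm [-222.6 -130.2   76.4] tool x,y yaw 169.29 z [ 0. -0. -1.] F local [-0.19 -0.21 -0.12] t 11.25 open 0.0027969475761910377
local mm [-221.7 -130.2   76.4] tool x,y yaw 169.29 z [ 0. -0. -1.] F local [-0.23  0.03  0.04] t 11.45 open 0.0004153260888879641
```

```bash

python3 -m crank '[[[-0.6,0,0],0,255],[[-0.6,0,0],0,255]]' >/dev/null; python3 w.py
python3 -m crank '[[[10,0,0],0,255],[[30,0,0],0,255],[[45,0,0],0,255],[[45,0,0],0,255]]' >/dev/null; python3 w.py "[-105,115,230]"
```

```text
local mm [-221.2 -130.2   76.3] tool x,y yaw 169.29 z [-0.  0. -1.] F local [ 0.51 -0.59 -0.61] t 11.65 open 0.00291517557522962
local mm [-268.6 -130.1   75.6] tool x,y yaw 169.28 z [-0.002  0.001 -1.   ] F local [ 0.46  0.13 -0.35] t 12.05 open -0.0047197270781064275
delta tool [-164.5  244.3 -154.7]
```

```bash

python3 -m crank '[[[0,0,-50],0,255],[[0,0,-100],0,255],[[0,0,-155],0,255],[[0,60,-155],0,255],[[0,120,-155],0,255],[[0,150,-155],0,255],[[0,150,-155],0,255]]' >/dev/null; python3 w.py "[-105,115,130]"
python3 - <<'E'
from plant import read_camera
from h import *
for n,(u,v) in {"scene":(275,190),"top":(309,228)}.items():
    c=read_camera(n);P=cloud(c);F=c["frame"]
    cv2.imwrite(f"pics/{n}2.png",cv2.resize(F[v-45:v+45,u-60:u+60],(800,600),interpolation=cv2.INTER_CUBIC))
    m=np.zeros(F.shape[:2],bool);m[v-25:v+25,u-25:u+25]=1;m&=(F.max(2)<45)&(P[...,2]>.075)&(P[...,2]<.11)
    a=np.radians(-11);X=R.from_euler('z',a).as_matrix();L=(P[m]-[.738,-.0015,0])@X*1000
    L=L[(L[:,0]<-165)&(abs(L[:,1]+130)<20)]
    print(n,len(L),L.mean(0).round(1),L.min(0).round(1),L.max(0).round(1))
    import pickle
    c0=pickle.load(open(n+"0.pkl","rb"));P=cloud(c0);F=c0["frame"]
    m=(F.max(2)<45)&(P[...,2]>.075)&(P[...,2]<.11);L=(P[m]-[.738,-.0015,0])@X*1000
    L=L[(L[:,0]<-165)&(L[:,0]>-280)&(abs(L[:,1]+130)<20)]
    print("before",len(L),L.mean(0).round(1),L.min(0).round(1),L.max(0).round(1))
E
```

```text
local mm [-267.3   24.4  232. ] tool x,y yaw 169.68 z [ 0.002  0.002 -1.   ] F local [ 0.48 -0.33 -0.13] t 12.75 open 0.002377852844398175
delta tool [-163.3   88.5  102.4]
scene 45 [-199.2 -122.9   93.3] [-207.3 -137.8   81.4] [-191.4 -113.2  100.3]
before 46 [-246.6 -123.6   93.4] [-254.8 -136.9   80.7] [-239.  -115.3  100.9]
top 33 [-203.2 -130.1   96.9] [-210.1 -140.4   92.5] [-196.5 -120.5  101.1]
before 34 [-251.1 -129.9   96.4] [-257.4 -140.1   89.2] [-244.1 -119.   102.3]
```

View pics/scene2.png

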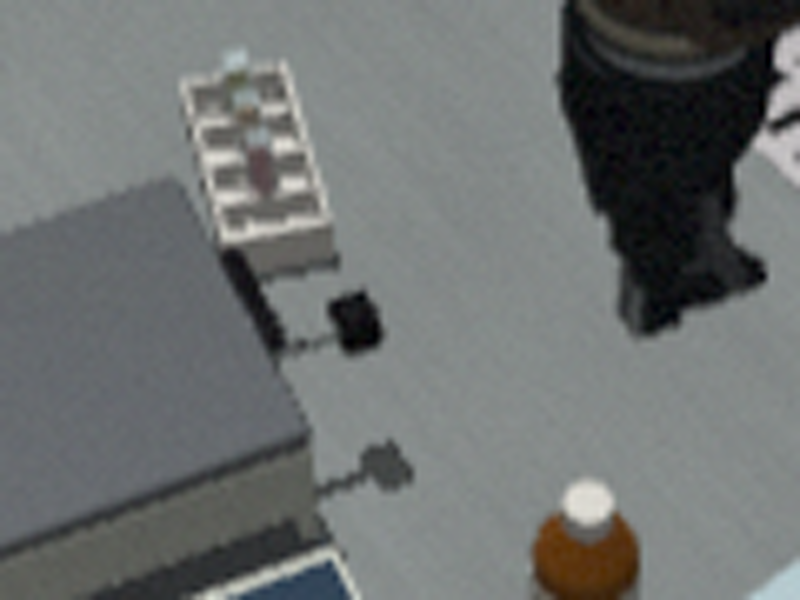

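The crop shows the knob (355,322) closer to the wall. Measured travel is 47.5–48 mm in both cameras, so the rod sits in its third click. The lid is still shut. Now the read key.

```bash

python3 -m crank '[[[-40,22,0],0,255],[[-80,44,0],0,255],[[-120,66,0],0,255],[[-163,90,0],0,255],[[-163,90,40],0,255],[[-163,90,80],0,255],[[-163,90,102],0,255],[[-163,90,102],0,255],[[-163,90,102],0,255]]' >/dev/null; python3 w.py "[-105,115,97]"
python3 - <<'E'
from plant import read_camera
from h import *
c=read_camera("scene");cv2.imwrite("pics/s3.png",cv2.resize(c["frame"][215:305,210:330],(800,600),interpolation=cv2.INTER_CUBIC))
E
```

```text
local mm [-103.7  108.9  129.5] tool x,y yaw 169.18 z [-0. -0. -1.] F local [0.12 0.33 1.3 ] t 13.75 open 0.0014087444530510754
delta tool [ 1.2  6.1 32.5]
```

View pics/s3.png

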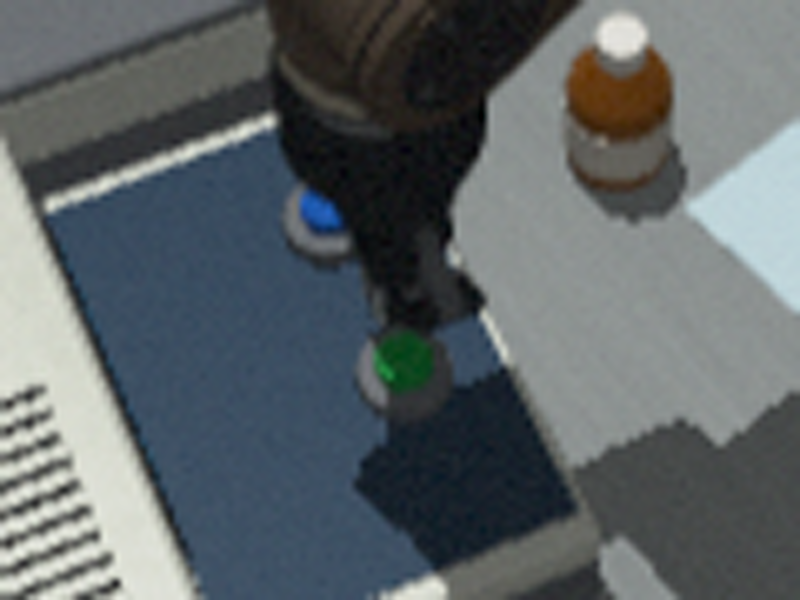

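The fingertip, around (410,320), is close above the green key at (405,360). Blue at (323,210) is clear. I correct sideways by 6 mm and lower.

```bash

python3 -m crank '[[[1,6,10],0,255],[[1,6,25],0,255],[[1,6,31],0,255],[[1,6,31],0,255],[[1,6,31],0,255]]' >/dev/null; python3 w.py "[-105,115,92]"
python3 -m crank '[[[0,0,2],0,255],[[0,0,2],0,255]]' >/dev/null; python3 w.py
python3 -m crank '[[[0,0,2],0,255],[[0,0,2],0,255]]' >/dev/null; python3 w.py
python3 -m crank '[[[0,0,2],0,255],[[0,0,2],0,255]]' >/dev/null; python3 w.py
```

```text
local mm [-105.6  116.4   98. ] tool x,y yaw 169.29 z [-0.001 -0.    -1.   ] F local [ 0.77 -0.6   0.15] t 14.3 open 0.00016175820209927982
delta tool [-0.6 -1.4  6. ]
local mm [-105.4  116.4   96.4] tool x,y yaw 169.29 z [ 0. -0. -1.] F local [-1.02  0.75 -0.19] t 14.5 open 0.00118864861076441
local mm [-105.1  116.4   94.8] tool x,y yaw 169.28 z [ 0.001  0.    -1.   ] F local [-1.13  0.08  2.03] t 14.7 open -0.0030923483720123285
local mm [-105.1  116.4   92.7] tool x,y yaw 169.29 z [ 0.001  0.    -1.   ] F local [-0.43 -0.45  2.19] t 14.9 open 0.003921274032021778
```

```bash

python3 -m crank '[[[0,0,1],0,255],[[0,0,1],0,255]]' >/dev/null; python3 w.py
python3 -m crank '[[[0,0,1],0,255],[[0,0,1],0,255]]' >/dev/null; python3 w.py
python3 -m crank '[[[0,0,1],0,255],[[0,0,1],0,255]]' >/dev/null; python3 w.py
python3 -m crank '[[[0,0,1],0,255],[[0,0,1],0,255]]' >/dev/null; python3 w.py
```

```text
local mm [-105.1  116.4   91.7] tool x,y yaw 169.28 z [ 0.001  0.    -1.   ] F local [-0.53  1.3   4.04] t 15.1 open -0.0012730135776043475
local mm [-105.1  116.4   91.1] tool x,y yaw 169.29 z [ 0.001  0.    -1.   ] F local [-0.92 -0.11  4.9 ] t 15.3 open -0.0030788578810034967
local mm [-105.1  116.5   91. ] tool x,y yaw 169.29 z [ 0.001 -0.    -1.   ] F local [-2.44 -0.62  9.22] t 15.5 open 0.0006566467994043871
local mm [-105.   116.5   90.9] tool x,y yaw 169.3 z [ 0. -0. -1.] F local [-4.76 -1.51 11.68] t 15.7 open -0.0034859715805300056
```

Hard stop at the bottom, at 11.7 N. I hold a little firmer, then release and retreat.

```bash

python3 -m crank '[[[0,0,1],0,255],[[0,0,1],0,255],[[0,0,1],0,255]]' >/dev/null; python3 w.py
python3 -m crank '[[[0,0,-10],0,255],[[0,0,-40],0,255],[[0,0,-90],0,255],[[0,0,-130],0,255],[[0,0,-130],0,255],[[0,0,-130],0,255]]' >/dev/null; python3 w.py
python3 -m crank '[[[50,0,0],0,255],[[100,0,0],0,255],[[150,0,0],0,255],[[150,0,0],0,255],[[150,0,0],0,255]]' >/dev/null; python3 w.py
python3 - <<'E'
from plant import read_camera
from h import *
c=read_camera("scene");P=cloud(c);F=c["frame"];f=F.astype(int)
cv2.imwrite("pics/s4.png",F)
m=(f[...,1]>f[...,0]+30)&(f[...,1]>f[...,2]+40);m[:255]=0;m[285:]=0;print("green z",m.sum(),P[m].mean(0))
E
```

```text
local mm [-105.   116.5   90.9] tool x,y yaw 169.3 z [ 0. -0. -1.] F local [-5.24 -1.98 14.84] t 16.0 open -0.002563357975200656
local mm [-105.2  116.4  218.1] tool x,y yaw 169.29 z [ 0.002  0.    -1.   ] F local [-0.64  0.52 -0.34] t 16.6 open 0.0013289072683629912
local mm [-257.7  115.3  214.6] tool x,y yaw 169.34 z [-0.004 -0.001 -1.   ] F local [ 0.4  -0.57  0.6 ] t 17.1 open -0.0005108348458385251
green z 58 [0.65889281 0.13204074 0.09421186]
```

View pics/s4.png

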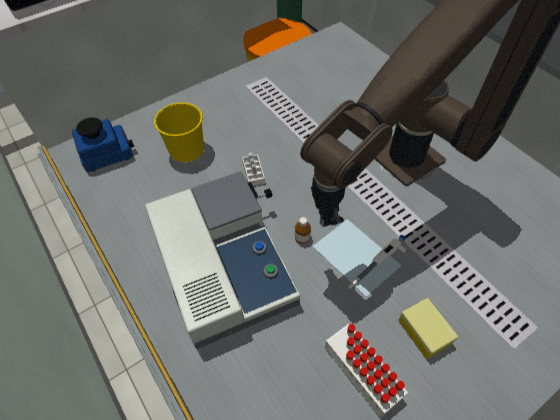

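The green key (270,270) is back up, the knob (268,193) is at the third click, the lid is shut and the other items are where they were. I hand the job in.

```bash
python3 -c "from plant import ctrl; print(ctrl.sign_off())"
```

```text
the job is handed in; nothing more can be done
None
```

The job is handed in: the rod sits in its third click (both cameras measured about 48 mm of travel), and after that I pressed the green read key to its stop and let it spring back. The lid stayed shut, and neither the blue key nor anything else on the bench was touched; it took about 17 s.

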